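Shut and lock the filter box of the spray extractor

ROBOT

A 7-joint arm with a two-finger parallel gripper is mounted at the origin on a cart in front of the work surface, level with it; the furniture and walls round the work are solid. World frame = base frame: x ahead of the robot, y to its left, z up, the work surface at z = 0. Lengths are in m, angles in rad, forces in N, time in s.
With the tool pointing down it reaches from about 0.425 to 0.95 m from the base axis. Payload 4.7 kg.
Tool frame: the origin (TCP) lies at the very end of the fingers, on their centre line; the grasp point (between the pads) lies 19 mm behind it; z points along the fingers, y is the line along which they close (so a half turn about z gives the same grasp; the last joint's range is limited). The gripper opens to 85 mm and grips with 20 to 120 N. Pads are 22 mm wide; open, the fingers measure 114 mm over their backs; the gripper's body (76 mm by 85 mm) begins 54 mm behind the grasp point. The pads swing forward as they close: fully open they stand 13 mm farther back than shut.
Start: joints at [-1.185, 0.469, -0.049, 1.532, 0.024, 1.141, -0.082], TCP at [0.272, 0.618, 0.231] pointing down, gripper open.
Joint ranges: [-2.59, 2.59], [-0.33, 1.99], [-1.39, 1.29], [0.1, 2.45], [-1.04, 4.18], [0.21, 1.99], [-2.66, 2.66]. Speed limits (rad/s): [2.57, 2.57, 3.14, 3.14, 3.14, 3.14, 3.14].

INTERFACE

Orientations are given as a unit quaternion [w, x, y, z].
In Python, from workcell import * gives the robot as it stands. The module is installed in compiled form; this text tells all that it offers.
- The arm moves only by the tool jog_arm, never from a script. Its argument "increments" is a list of rows, each a list of 3 entries, a list of its own where there are three numbers: the shift along the world's x, y, z scaled (see below), then the turn about the world's z scaled (see below), then the finger opening in mm, from 0 to 85.4. In form: [[[dx, dy, dz], spin, jaw], ...]. A call has 1 to 5 rows; each row shifts and turns the commanded pose from where the row before left it; what a row does not reach is not made up. The controller multiplies each number of a shift by 0.5 m and each number of a turn by 90 degrees. A row lasts 1/10 s, in which the tool goes at most 50 mm and 8.59 degrees, less where a joint would pass 70% of its speed; a pose out of reach is approached as far as the arm can. A call with a number of a shift or a turn outside -1 to 1 is refused whole. A call with a gripper value outside its range is refused whole. The fingers move at their own pace and stop on an object; the grip force is fixed at half the most. Time passes only in rows, so rows that do not move let the fingers close. It gives the time, the measured TCP pose, the force, the opening and the grip force at its end, in the units of the state.
- get_state(): the state, without advancing time (a new reading comes with each control period).
- read_camera(name): name is "scene" or "top" or "wrist"; returns a dict with "frame" (420x560x3 uint8, red, green, blue), "K" (3x3 intrinsics, pixels), "xyz" and "rotation" of the camera in the world. Camera axes: x right, y up, looking along -z (the intrinsics and any distortion apply to the point x, -y, -z); pixel columns grow to the right and rows downward; lengths in m; the calibration is good to about 2 mm. A picture is of the moment at which its call begins. There is no depth.
- hand_in(): hands the job in; it is judged then, once.
Trained networks look in the newest picture that a camera, given by its name, has taken for a name from the list of things; names that differ only in an ending like _2 or _b are one class to them, and where a whole thing is asked for, a point or a joint stands for the part that bears it (a point fixed in the world has none). Each returns a list of dicts, best first, with "conf" (0 to 1); they miss things now and then, are a little off and sometimes report something else, mostly with a low value. They report only what shows in the picture. A call takes as long as a camera call.
- cut_out(camera, name): "pixels" (420x560 bool, what is visible of it) and "centre" ([column, row] in pixels, amid what is visible of it).
- mark_of(camera, name): "centre" ([column, row] in pixels: a listed point, or the origin of a listed thing).
The state is a dict: "clock": time; "joint_pos": joint angles; "joint_vel": joint speeds; "joint_efforts": joint torques, N m; "tool_pos": TCP position; "eef_rot": TCP orientation; "ft_force": force on the tool from outside, world axes, zero at the start; "wrist_torque": the same for the moment, N m; "gripper_width": finger opening in m; "gripper_force": force on a finger pad.
Only numpy, scipy, OpenCV 4.12 (cv2) and the standard library are available. Lean on these libraries where they do the work, as an engineer would, in place of code of your own. Each camera call takes 0.05 s, during which the arm holds its last target. There are 200 camera calls.

TASK

The cover of the grey filter box is standing ajar: push it fully shut with the fingertips, then set the fingertips in the slot of each of the two round fasteners on it and turn both a quarter turn clockwise, up to the stop, so that the cover is locked. Only push and turn: do not lift the cover wide open, and leave the ink bottles, the cup and the eraser standing where they are.

Things in the scene. Friction and masses are not known exactly. Their poses are not given: they have to be found in the camera images.
- filter_box: grey metal filter box of a spray extractor, fixed to the table, 200 mm deep (x) x 300 mm wide (y) x 85 mm tall, open on top under its cover; hose spigot at the back. Origin under its centre on the table; x axis from its front to its back, y axis to its left
- cover_press (a point): point on the cover's top face, on its middle line, 185 mm from the hinge line and 19 mm from the front edge, midway between the two fasteners' collars (flat there, 74 mm wide): a good place to push down
- cover (a joint): angle of the light grey cover (204 mm deep, 304 wide, 5 thick), hinged along the box's back top edge (100 mm behind the box's origin, 85 mm up): 0 = fully shut (top face 90 mm above the table), grows as its front edge rises; starts at 0.4 to 0.75. The hinge is stiff: the cover stays where it is left; some 6 N down on its front part closes it
- fastener_l (a joint): turn of the left fastener: 0 = open (slot runs front to back of the box), grows clockwise seen from above, stop at 1.571 = locked (slot parallel to the box's front edge). Starts at 0 to 0.2, rubs with 0.05 N m, stays where left. Its cam tongue under the cover swings under a ledge in the box: it jams if the cover is not down, and holds the cover once turned
- fastener_r (a joint): turn of the right fastener, exactly like the left one: 0 = open, grows clockwise seen from above, stop at 1.571 = locked, starts at 0 to 0.2
- fastener_l_slot (a point): centre of the left fastener's slot floor, on its turning axis; x axis along the slot, z out of the cover. A black dial 80 mm across with a straight slot 34 mm wide, 12 mm deep, right across it (80 mm long). A fixed collar as high as the dial (84 mm inside, 96 outside) stands round it, so it is turned from inside the slot. Floor 94 mm above the table when shut, tops 106
- fastener_r_slot (a point): the same point of the right fastener, of the same size and axes. The two axes lie 145 mm in front of the hinge line, 85 mm left and right of the cover's middle line. Closed fingertips (16 x 25 mm) fit in the slot; set some 23 mm off the axis and swept clockwise round it they push a slot wall and turn the dial; they must sweep 15 to 45 degrees further than the dial, for play and give
- ink_a: dropper ink bottle, 40 mm wide, 70 mm tall, standing left of the box; origin at its foot; a bystander
- ink_b: second dropper ink bottle of the same size, behind the first; origin at its foot; a bystander
- ink_c: third dropper ink bottle of the same size, standing right of the box; origin at its foot; a bystander
- cup: small grey stoneware cup, 72 mm wide, 50 mm tall, in front of the box; origin at its foot; a bystander
- rubber: eraser, 20x42x12 mm, lying in front of the box; origin under its centre; a bystander

How it is judged:
By the outcome, as a careful person would: the job done as asked, in the order asked, and still so for the second after the job is handed in, with the robot touching nothing.
It also fails if it takes over 70 s, if anything falls off the work surface, if the arm or the gripper's body presses on something with over 40 N, if the wrist force passes 120 N, or if a joint passes its speed limit or range.

## Working session

There is one attempt and no reset: what is moved stays moved. The work goes in short steps, Python scripts to look and compute and a tool call to move; the robot and the scene stay as the last step left them, time stands still between calls to the robot, and variables do not carry over. Pictures are saved under pics/ and viewed, at most 10 in all, crops included, and the job is handed in when it is done.

Besides the shell and the picture viewer there is one more tool, called as a command line: name --argument value ..., lists and objects as JSON in quotes. jog_arm: Moves the arm, as the interface text tells. Its arguments: {"type":"object","properties":{"increments":{"type":"array","items":{"type":"array"}}},"required":["increments"]}

```bash
mkdir -p pics
cat > h.py <<'E'
from workcell import *
import numpy as np, cv2
def ray(c,px):
    K=np.array(c["K"]);d=np.linalg.inv(K)@[px[0],px[1],1.]
    R=np.array(c["rotation"]);v=R@np.array([d[0],-d[1],-d[2]]);return np.array(c["xyz"]),v/np.linalg.norm(v)
def tri(rs):
    A=sum(np.eye(3)-np.outer(v,v) for _,v in rs);b=sum((np.eye(3)-np.outer(v,v))@o for o,v in rs)
    p=np.linalg.solve(A,b);return p,[float(np.linalg.norm((np.eye(3)-np.outer(v,v))@(p-o))) for o,v in rs]
def atz(r,z):
    o,v=r;return o+v*(z-o[2])/v[2]
E
cat > look.py <<'E'
from h import *
import sys
tag=sys.argv[1]
C={}
for n in ["scene","top","wrist"]:
    C[n]=read_camera(n);cv2.imwrite(f"pics/{n}{tag}.png",C[n]["frame"][:,:,::-1])
for name in ["filter_box","cover_press","fastener_l_slot","fastener_r_slot","ink_a","ink_c","cup","rubber"]:
    rs=[]
    for n in C:
        m=mark_of(n,name)
        print(name,n,[(np.round(k["centre"]).tolist(),round(k["conf"],2)) for k in m[:3]])
        if m and n!="wrist": rs.append(ray(C[n],m[0]["centre"]))
    if len(rs)>1: print("   tri",tri(rs)[0].round(4),np.round(tri(rs)[1],4))
s=get_state();print(s["clock"],s["tool_pos"],s["eef_rot"],s["ft_force"])
np.savez(f"cams{tag}.npz",**{n+k:np.array(C[n][k]) for n in C for k in["K","xyz","rotation"]})
E
python3 look.py 0
python3 -c "
import cv2,numpy as np
a=[cv2.imread(f'pics/{n}0.png') for n in('scene','top')]
cv2.imwrite('pics/ab0.png',cv2.resize(np.vstack(a),(400,600)))"
```

```text
filter_box scene [([319.0, 248.0], 0.7)]Traceback (most recent call last):
  File "look.py", line 12, in <module>
    if m and n!="wrist": rs.append(ray(C[n],m[0]["centre"]))
                                   ~~~^^^^^^^^^^^^^^^^^^^^^
  File "h.py", line 5, in ray
    R=np.array(c["rotation"]);v=R@np.array([d[0],-d[1],-d[2]]);return np.array(c["xyz"]),v/np.linalg.norm(v)
                                ~^~~~~~~~~~~~~~~~~~~~~~~~~~~~~
ValueError: matmul: Input operand 1 has a mismatch in its core dimension 0, with gufunc signature (n?,k),(k,m?)->(n?,m?) (size 3 is different from 4)
```

Rotation is a quaternion.

```bash
sed -i 's/R=np.array(c\["rotation"\]);/R=Rotation.from_quat(np.array(c["rotation"]),scalar_first=True).as_matrix();/; 2a from scipy.spatial.transform import Rotation' h.py
python3 look.py 0
```

```text
filter_box scene [([318.0, 250.0], 0.56)]
filter_box top [([282.0, 220.0], 0.17)]
filter_box wrist []
   tri [ 0.5772  0.0369 -0.0423] [0.0325 0.0325]
cover_press scene [([316.0, 186.0], 0.92)]
cover_press top [([326.0, 229.0], 0.73)]
cover_press wrist []
   tri [ 0.5054 -0.0151  0.1883] [0.0021 0.0021]
fastener_l_slot scene [([278.0, 175.0], 0.46)]
fastener_l_slot top [([280.0, 219.0], 0.83)]
fastener_l_slot wrist []
   tri [0.5274 0.0735 0.1715] [0.0006 0.0006]
fastener_r_slot scene [([372.0, 190.0], 0.61)]
fastener_r_slot top [([350.0, 278.0], 0.7), ([364.0, 213.0], 0.69)]
fastener_r_slot wrist []
   tri [ 0.4218 -0.0914  0.2509] [0.0378 0.0378]
ink_a scene [([414.0, 263.0], 0.84), ([235.0, 212.0], 0.76), ([227.0, 235.0], 0.61)]
ink_a top [([391.0, 203.0], 0.69), ([229.0, 241.0], 0.54), ([222.0, 217.0], 0.52)]
ink_a wrist [([105.0, 407.0], 0.69)]
   tri [ 0.6052 -0.1935 -0.0021] [0.0002 0.0002]
ink_c scene [([414.0, 263.0], 0.84), ([235.0, 212.0], 0.76), ([227.0, 235.0], 0.61)]
ink_c top [([391.0, 203.0], 0.69), ([229.0, 241.0], 0.54), ([222.0, 217.0], 0.52)]
ink_c wrist [([105.0, 407.0], 0.69)]
   tri [ 0.6052 -0.1935 -0.0021] [0.0002 0.0002]
cup scene [([259.0, 304.0], 0.8)]
cup top [([300.0, 298.0], 0.86)]
cup wrist []
   tri [ 0.373   0.0252 -0.0037] [0.0046 0.0046]
rubber scene [([335.0, 306.0], 0.69)]
rubber top [([352.0, 275.0], 0.54)]
rubber wrist []
   tri [ 0.428  -0.0975  0.0014] [0.0027 0.0027]
1.55 [0.27199323 0.61779016 0.23133193] [-1.21123861e-05  2.05902767e-01  9.78572455e-01  2.19313529e-05] [ 0.38709556 -0.19139247  0.4479619 ]
```

View pics/scene0.png

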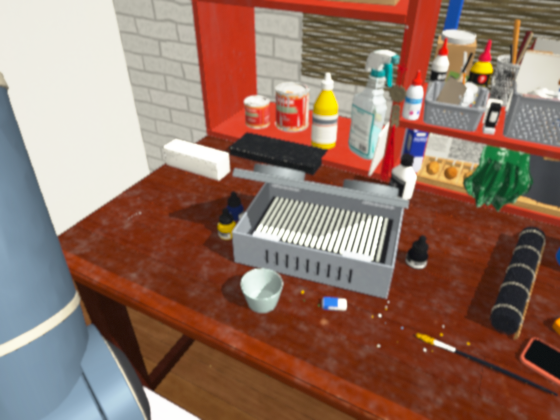

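View pics/top0.png

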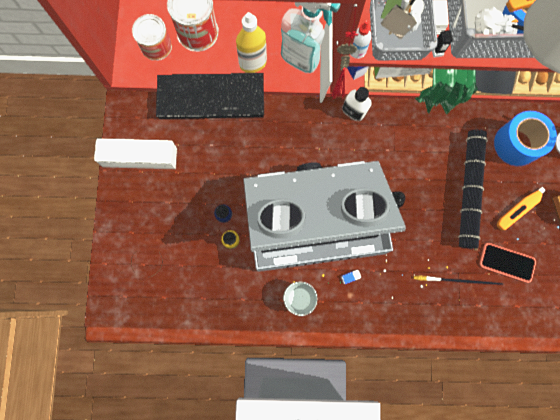

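The scene view shows the cover ajar and nearly edge-on. The top view shows the dials at about (280,217) and (364,207), and the cup at (300,298) in front of the box. I'll fit the box pose and cover angle to the marks.

```bash
cat > fit.py <<'E'
from h import *
from scipy.optimize import least_squares
def proj(c,p):
    R=Rotation.from_quat(c["rotation"],scalar_first=True).as_matrix();q=R.T@(p-c["xyz"]);q=np.array(c["K"])@[q[0],-q[1],-q[2]];return q[:2]/q[2]
def model(t,u,v,w): # u in front of hinge, v left, w above the hinge line (cover frame)
    x,y,yaw,a=t; l=np.array([.1-(u*np.cos(a)+w*np.sin(a)*-1*-1) if 0 else .1-u*np.cos(a)+w*np.sin(a),v,.085+u*np.sin(a)+w*np.cos(a)])
    c,s=np.cos(yaw),np.sin(yaw);return np.array([x+c*l[0]-s*l[1],y+s*l[0]+c*l[1],l[2]])
def box(t,p):
    c,s=np.cos(t[2]),np.sin(t[2]);return np.array([t[0]+c*p[0]-s*p[1],t[1]+s*p[0]+c*p[1],p[2]])
PT={"press":(.185,0,.005),"l":(.145,.085,.009),"r":(.145,-.085,.009)}
if __name__=="__main__":
    d=np.load("cams0.npz");C={n:{k:d[n+k] for k in["K","xyz","rotation"]} for n in["scene","top"]}
    obs=[("scene","press",(316,186)),("top","press",(326,229)),("top","l",(280,219)),("top","r",(364,209))]
    bx=[("scene",(-.1,-.15,0),(390,288)),("scene",(-.1,.15,0),(237,266)),("scene",(-.1,.15,.085),(235,234)),("scene",(-.1,-.15,.085),(399,250)),("top",(-.1,.15,.085),(254,255)),("top",(-.1,-.15,.085),(393,239))]
    def res(t):return np.concatenate([proj(C[n],model(t,*PT[k]))-p for n,k,p in obs]+[.7*(proj(C[n],box(t,p))-q) for n,p,q in bx])
    f=least_squares(res,[.57,-.03,.1,.5],loss="soft_l1",f_scale=2.);t=f.x
    print("pose",t.round(4));print(res(t).reshape(-1,2).round(1))
    for a in(t[3],0):
        for k in PT:print(k,round(a,2),model([*t[:3],a],*PT[k]).round(4))
    np.save("pose.npy",t)
    print(get_state()["clock"])
E
python3 fit.py
```

```text
pose [ 0.5678 -0.0042  0.2308  0.5144]
[[ 3.8  2. ]
 [-0.5 -1.3]
 [-0.2  0.8]
 [-2.7 -5.7]
 [-0.   3.1]
 [ 0.1 -1.9]
 [-0.4 -2.4]
 [-1.   6.2]
 [ 2.2  8.5]
 [-0.6  0.1]]
press 0.51 [ 0.5108 -0.0177  0.1804]
l 0.51 [0.5272 0.0735 0.1642]
r 0.51 [ 0.5661 -0.092   0.1642]
press 0 [ 0.4851 -0.0237  0.09  ]
l 0 [0.5046 0.0682 0.094 ]
r 0 [ 0.5435 -0.0973  0.094 ]
1.55
```

jog_arm --increments '[[[0.033,-0.091,0.01],0.07,0],[[0.033,-0.091,0.01],0.07,0],[[0.033,-0.091,0.01],0.07,0],[[0.033,-0.091,0.01],0.07,0],[[0.033,-0.091,0.01],0.07,0]]'

```text
clock: 2.05
tool_pos: [0.355, 0.3884, 0.2567]
eef_rot: [0.0, -0.07, 0.998, 0.0]
ft_force: [2.0, -0.4, 0.6]
gripper_width: 0.0125
gripper_force: 0.0
```

jog_arm --increments '[[[0.033,-0.091,0],0,0],[[0.033,-0.091,0],0,0],[[0.033,-0.091,0],0,0],[[0.033,-0.091,0],0,0],[[0.033,-0.091,0],0,0]]'

```text
clock: 2.55
tool_pos: [0.4374, 0.1609, 0.2568]
eef_rot: [0.001, -0.067, 0.998, 0.0]
ft_force: [1.7, 0.4, -0.1]
gripper_width: -0.0004
gripper_force: 0.0
```

jog_arm --increments '[[[0.033,-0.091,0],0,0],[[0.033,-0.091,0],0,0],[[0.033,-0.091,0],0,0],[[0.033,-0.091,0],0,0],[[0,0,0],0,0]]'

```text
clock: 3.05
tool_pos: [0.5043, -0.0268, 0.2569]
eef_rot: [0.001, -0.062, 0.998, -0.002]
ft_force: [-1.4, 0.3, 0.3]
gripper_width: 0.0003
gripper_force: 0.0
```

```bash
python3 look.py 1
```

```text
filter_box scene [([320.0, 253.0], 0.95)]
filter_box top []
filter_box wrist [([286.0, 215.0], 0.65)]
cover_press scene [([319.0, 184.0], 0.67)]
cover_press top [([329.0, 231.0], 0.71), ([231.0, 239.0], 0.62)]
cover_press wrist [([284.0, 229.0], 0.62)]
   tri [ 0.5011 -0.0215  0.1955] [0.0025 0.0025]
fastener_l_slot scene [([278.0, 174.0], 0.43)]
fastener_l_slot top [([283.0, 221.0], 0.94), ([220.0, 217.0], 0.18)]
fastener_l_slot wrist [([386.0, 256.0], 0.6)]
   tri [0.5222 0.0695 0.1769] [0.0022 0.0022]
fastener_r_slot scene [([373.0, 187.0], 0.58)]
fastener_r_slot top [([284.0, 221.0], 0.73)]
fastener_r_slot wrist [([189.0, 263.0], 0.79), ([428.0, 198.0], 0.62)]
   tri [ 0.5485 -0.0161  0.1662] [0.0834 0.0834]
ink_a scene [([233.0, 214.0], 0.85), ([414.0, 264.0], 0.75), ([225.0, 233.0], 0.61)]
ink_a top [([230.0, 240.0], 0.73), ([220.0, 215.0], 0.57)]
ink_a wrist [([427.0, 197.0], 0.73)]
   tri [0.5009 0.1755 0.0587] [0.0081 0.0081]
ink_c scene [([233.0, 214.0], 0.85), ([414.0, 264.0], 0.75), ([225.0, 233.0], 0.61)]
ink_c top [([230.0, 240.0], 0.73), ([220.0, 215.0], 0.57)]
ink_c wrist [([427.0, 197.0], 0.73)]
   tri [0.5009 0.1755 0.0587] [0.0081 0.0081]
cup scene [([263.0, 305.0], 0.9)]
cup top [([298.0, 296.0], 0.78)]
cup wrist [([330.0, 81.0], 0.88), ([185.0, 262.0], 0.73), ([387.0, 256.0], 0.44)]
   tri [ 0.3792  0.0252 -0.0147] [0.0012 0.0012]
rubber scene [([334.0, 307.0], 0.84)]
rubber top [([219.0, 215.0], 0.63)]
rubber wrist [([236.0, 116.0], 0.67)]
   tri [ 0.6433  0.1147 -0.2907] [0.1371 0.1371]
4.4 [ 0.50297109 -0.01922793  0.25632733] [-4.69432491e-05 -6.73878904e-02  9.97726850e-01  4.66212519e-05] [-0.96866615  0.04297573  0.49031483]
```

View pics/wrist1.png

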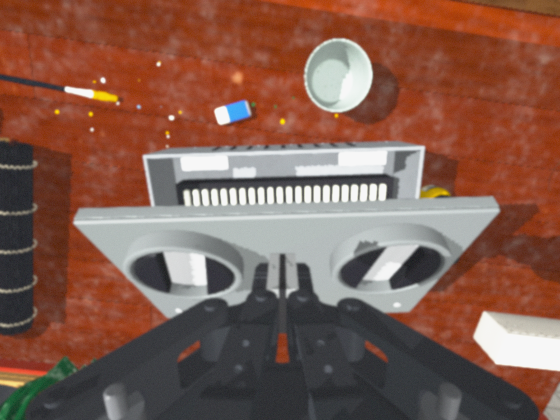

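The wrist view shows the fingertips (about 284,285) centred between the collars, just behind the cover's front edge (row ~208). Pressing down now.

jog_arm --increments '[[[0,0,-0.05],0,0],[[-0.004,0,-0.04],0,0],[[-0.006,0,-0.02],0,0],[[-0.006,0,-0.02],0,0],[[-0.006,0,-0.02],0,0]]'

```text
clock: 4.9
tool_pos: [0.4928, -0.0193, 0.1817]
eef_rot: [0.001, -0.067, 0.998, -0.0]
ft_force: [0.0, -0.7, 3.9]
gripper_width: -0.0003
gripper_force: 1.4
```

jog_arm --increments '[[[-0.004,0,-0.02],0,0],[[-0.004,0,-0.02],0,0],[[-0.004,0,-0.02],0,0],[[-0.003,0,-0.02],0,0],[[-0.003,0,-0.02],0,0]]'

```text
clock: 5.4
tool_pos: [0.4826, -0.0192, 0.1304]
eef_rot: [-0.0, -0.067, 0.998, 0.0]
ft_force: [-1.2, -1.2, 2.5]
gripper_width: 0.0003
gripper_force: 1.3
```

jog_arm --increments '[[[0,0,-0.02],0,0],[[0,0,-0.02],0,0],[[0,0,-0.02],0,0],[[0,0,-0.01],0,0],[[0,0,-0.006],0,0]]'

```text
clock: 5.9
tool_pos: [0.4826, -0.0192, 0.0925]
eef_rot: [-0.001, -0.067, 0.998, 0.0]
ft_force: [-1.0, -0.5, 0.9]
gripper_width: -0.0002
gripper_force: 0.9
```

jog_arm --increments '[[[0,0,-0.004],0,0],[[0,0,-0.004],0,0],[[0,0,-0.003],0,0],[[0,0,0],0,0],[[0,0,0],0,0]]'

```text
clock: 6.4
tool_pos: [0.4831, -0.0192, 0.0899]
eef_rot: [0.0, -0.067, 0.998, 0.001]
ft_force: [-6.8, 0.3, 19.7]
gripper_width: 0.0002
gripper_force: 9.9
```

Firm contact: 20 N at z = 0.090, which is the cover's shut height. I'll lift and measure the dials.

jog_arm --increments '[[[0,0,0.06],0,0],[[-0.03,0,0.09],0,0],[[-0.04,0,0.09],0,0],[[-0.02,0,0.06],0,0],[[0,0,0],0,0]]'

```text
clock: 6.9
tool_pos: [0.4401, -0.0191, 0.2424]
eef_rot: [0.005, -0.067, 0.998, 0.001]
ft_force: [1.1, -0.1, 0.6]
gripper_width: 0.0
gripper_force: 0.0
```

```bash
python3 look.py 2 | grep -E "press|fast|tri|^[0-9]"
```

```text
tri [ 0.5454 -0.0135  0.0025] [0.0038 0.0038]
cover_press scene []
cover_press top [([323.0, 255.0], 0.79)]
cover_press wrist [([279.0, 229.0], 0.82)]
fastener_l_slot scene [([272.0, 215.0], 0.89)]
fastener_l_slot top [([284.0, 240.0], 0.62)]
fastener_l_slot wrist [([354.0, 259.0], 0.63)]
   tri [0.4923 0.0652 0.1038] [0.0026 0.0026]
fastener_r_slot scene [([363.0, 235.0], 0.76)]
fastener_r_slot top []
fastener_r_slot wrist [([200.0, 261.0], 0.93)]
   tri [ 0.441  -0.0399  0.2567] [0.1381 0.1381]
   tri [ 0.441  -0.0399  0.2567] [0.1381 0.1381]
   tri [ 0.3725  0.0223 -0.0054] [0.006 0.006]
8.25 [ 0.43802338 -0.01921026  0.23786352] [ 2.08257908e-05 -6.74615767e-02  9.97721872e-01  2.20527814e-05] [-0.40212372 -0.24239787 -0.66669349]
```

View pics/wrist2.png

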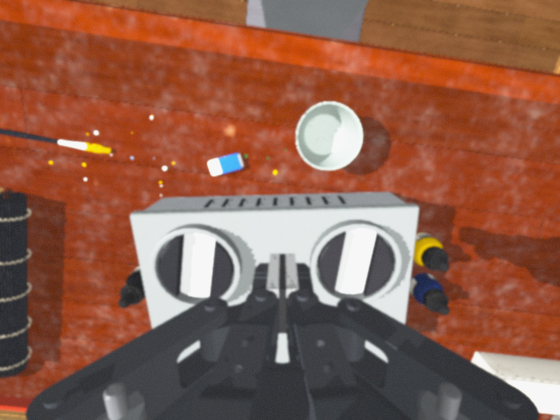

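View pics/scene2.png

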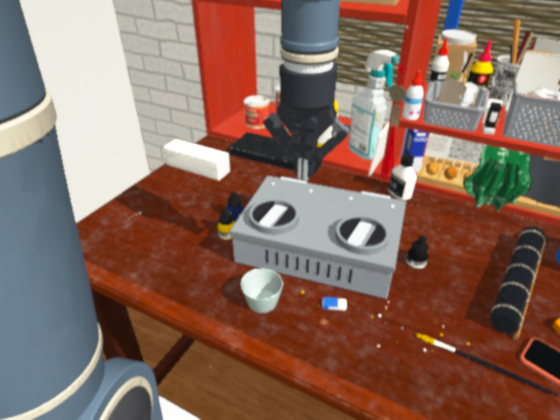

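The cover is fully shut, and the slots run nearly front to back (wrist centres about (198,263) and (354,260)). Refit with the cover at 0.

```bash
cat > fit2.py <<'E'
from fit import *
d=np.load("cams2.npz");C={n:{k:d[n+k] for k in["K","xyz","rotation"]} for n in["scene","top","wrist"]}
obs=[("top","press",(323,255)),("wrist","press",(279,229)),("scene","l",(272,215)),("top","l",(284,240)),("wrist","l",(354,259)),("scene","r",(363,235)),("wrist","r",(200,261))]
PT["fr"]=(.204,-.152,.005);PT["fl"]=(.204,.152,.005)
obs+=[("wrist","fr",(132,212)),("wrist","fl",(418,206))]
f=lambda t:np.concatenate([proj(C[n],model([*t,0],*PT[k]))-p for n,k,p in obs])
r=least_squares(f,[.56,-.01,.15],loss="soft_l1",f_scale=2.);t=r.x
print("pose",t.round(4));print(f(t).reshape(-1,2).round(1).tolist())
for k in PT:print(k,model([*t,0],*PT[k]).round(4))
for k in("l","r"):
    rs=[ray(C[n],p) for n,kk,p in obs if kk==k];p,e=tri(rs);print("tri",k,p.round(4),np.round(e,4))
np.save("pose2.npy",t)
for k in C:print(k,np.round(C[k]["xyz"],3))
E
python3 fit2.py
```

```text
pose [ 0.5531 -0.0081  0.155 ]
[[-0.4, -1.6], [-2.9, -2.9], [0.8, 2.4], [-2.9, -0.1], [1.1, 1.3], [-2.3, 1.3], [-0.9, 2.3], [-2.0, -0.1], [4.0, 0.1]]
press [ 0.4691 -0.0212  0.09  ]
l [0.4955 0.0689 0.094 ]
r [ 0.5217 -0.099   0.094 ]
fr [ 0.4738 -0.1743  0.09  ]
fl [0.4268 0.126  0.09  ]
tri l [0.4916 0.0651 0.1032] [0.003  0.0034 0.0018]
tri r [ 0.5204 -0.1004  0.0964] [0.0035 0.0035]
scene [-0.063 -0.243  0.589]
top [0.357 0.082 1.139]
wrist [ 0.359 -0.03   0.381]
```

```bash
cat > ell.py <<'E'
from fit import *
import sys
def ell(tag,guess,roi=60):
    im=cv2.imread(f"pics/wrist{tag}.png");d=np.load(f"cams{tag}.npz");c={k:d["wrist"+k] for k in["K","xyz","rotation"]}
    g=im.max(2);out={}
    for k,(u,v) in guess.items():
        m=((g<95)&(np.hypot(*np.meshgrid(np.arange(560)-u,np.arange(420)-v))<roi)).astype(np.uint8)
        n,l,s,_=cv2.connectedComponentsWithStats(m)
        print(k,[(i,s[i].tolist()) for i in range(1,n) if s[i][4]>150])
        out[k]=(m,l,c)
    return im,out
if __name__=="__main__":
    im,o=ell("2",{"l":(357,260),"r":(197,264)})
    big=cv2.resize(im[190:330,110:430],None,fx=2.4,fy=2.4,interpolation=cv2.INTER_CUBIC);cv2.imwrite("pics/z2.png",big)
E
python3 ell.py
```

```text
l [(2, [318, 233, 26, 60, 842]), (3, [364, 236, 30, 60, 1005]), (4, [298, 264, 86, 56, 1159])]
r [(2, [157, 236, 26, 61, 1008]), (3, [174, 243, 68, 81, 1774])]
```

View pics/z2.png

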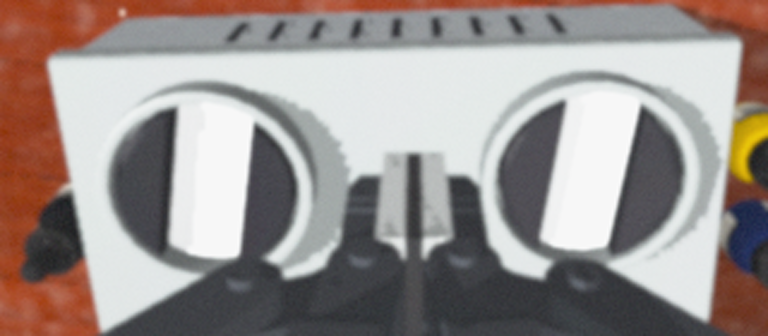

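Run:
```python
from fit import *
d=np.load("cams2.npz");c={k:d["wrist"+k] for k in["K","xyz","rotation"]}
P={}
for k,p in {"l":(356.5,260.8),"r":(195.2,264.6)}.items():
    P[k]=atz(ray(c,p),.106);print(k,P[k].round(4))
v=P["l"]-P["r"];print(np.linalg.norm(v),np.arctan2(-v[0],v[1]))
# slot directions, from slot side edges in zoom (top then bottom), at z .106
for k,(a,b) in {"r":((215,101),(205,250)),"l":((602,95),(574,246))}.items():
    q=[atz(ray(c,(110+x/2.4,190+y/2.4)),.1) for x,y in(a,b)];w=q[1]-q[0];print(k,"slot angle from x",np.arctan2(w[1],w[0]))
for n,p in {"fr":(48,58),"fl":(742,42)}.items(): print(n,atz(ray(c,(110+p[0]/2.4,190+p[1]/2.4)),.09).round(4))
```

```text
l [0.4901 0.0663 0.106 ]
r [ 0.517  -0.1002  0.106 ]
0.16866403195323745 0.16023888588937724
r slot angle from x -0.013490118476107673
l slot angle from x 0.04446717999173183
fr [ 0.4763 -0.1744  0.09  ]
fl [0.4287 0.1235 0.09  ]
```

jog_arm --increments '[[[0.022,0.058,-0.03],0,0],[[0.022,0.058,-0.05],0,0],[[0.02,0.056,-0.07],0,0],[[0,0,-0.066],0,0],[[0,0,0],0,0]]'

```text
clock: 8.75
tool_pos: [0.4669, 0.0669, 0.1262]
eef_rot: [-0.005, -0.068, 0.998, -0.001]
ft_force: [-0.2, -0.3, 0.3]
gripper_width: -0.0
gripper_force: 0.0
```

```bash
python3 -c "
from h import *
for n in('wrist','scene'):cv2.imwrite(f'pics/{n}3.png',read_camera(n)['frame'][:,:,::-1])
a,b=cv2.imread('pics/wrist3.png')[150:420,100:460],cv2.imread('pics/scene3.png')[150:300,200:440]
cv2.imwrite('pics/c3.png',np.hstack([cv2.resize(a,(400,300)),cv2.resize(b,(400,300))]))
print(get_state()['tool_pos'],get_state()['ft_force'],get_state()['joint_pos'])"
```

```text
[0.4700046  0.06623852 0.13006662] [ 0.3952302  -0.47258948 -0.88933764] [-0.37471062  0.27069173  0.17155876  2.10955781 -0.06528176  0.76715013
  1.5427656 ]
```

View pics/c3.png

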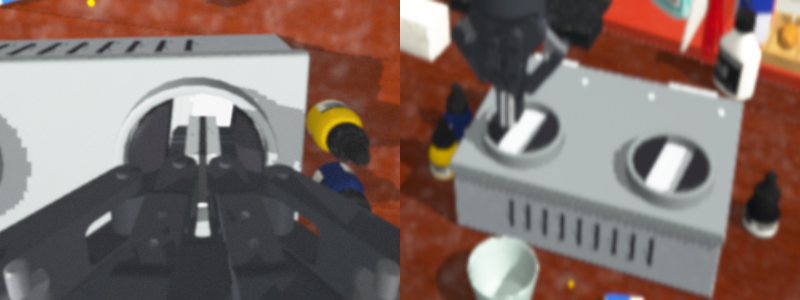

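The tip (crop ~(203,140)) hangs centred over the left slot's front half. Descend.

jog_arm --increments '[[[0,0,-0.02],0,0],[[0,0,-0.02],0,0],[[0,0,-0.014],0,0],[[0,0,-0.01],0,0],[[0,0,0],0,0]]'

```text
clock: 9.35
tool_pos: [0.4695, 0.0666, 0.0972]
eef_rot: [-0.001, -0.067, 0.998, -0.0]
ft_force: [-0.7, 0.2, 0.3]
gripper_width: -0.0003
gripper_force: 0.0
```

jog_arm --increments '[[[0.0016,0.0116,0],0,0],[[0.0044,0.0108,0],0,0],[[0.0072,0.0093,0],0,0],[[0,0,0],0,0],[[0,0,0],0,0]]'

```text
clock: 9.85
tool_pos: [0.4782, 0.0824, 0.0987]
eef_rot: [0.002, -0.067, 0.998, -0.0]
ft_force: [1.2, -4.7, 4.5]
gripper_width: 0.0
gripper_force: 7.6
```

jog_arm --increments '[[[0.0093,0.0072,0],0,0],[[0.0108,0.0044,0],0,0],[[0.0116,0.0016,0],0,0],[[0,0,0],0,0],[[0,0,0],0,0]]'

```text
clock: 10.35
tool_pos: [0.4903, 0.0874, 0.0969]
eef_rot: [-0.003, -0.067, 0.998, -0.001]
ft_force: [-1.9, -5.3, -0.1]
gripper_width: -0.0002
gripper_force: 2.5
```

jog_arm --increments '[[[0.0116,-0.0016,0],0,0],[[0.0108,-0.0044,0],0,0],[[0,0,0],0,0],[[0,0,0],0,0]]'

```text
clock: 10.75
tool_pos: [0.5006, 0.0855, 0.0965]
eef_rot: [-0.004, -0.067, 0.998, -0.001]
ft_force: [-3.0, -3.1, -0.9]
gripper_width: -0.0001
gripper_force: 2.0
```

jog_arm --increments '[[[0.0093,-0.0072,0],0,0],[[0.0072,-0.0093,0],0,0],[[0,0,0],0,0],[[0,0,0],0,0]]'

```text
clock: 11.15
tool_pos: [0.5023, 0.0812, 0.0953]
eef_rot: [-0.01, -0.069, 0.998, 0.002]
ft_force: [-16.2, 3.8, 4.9]
gripper_width: 0.0001
gripper_force: 7.7
```

```bash
python3 -c "
from h import *
for n in('wrist','scene'):cv2.imwrite(f'pics/{n}4.png',read_camera(n)['frame'][:,:,::-1])
a,b=cv2.imread('pics/wrist4.png')[150:420,100:460],cv2.imread('pics/scene4.png')[150:300,200:440]
cv2.imwrite('pics/c4.png',np.hstack([cv2.resize(a,(400,300)),cv2.resize(b,(400,300))]))
print(get_state()['tool_pos'],get_state()['ft_force'],get_state()['wrist_torque'])"
```

```text
[0.50224254 0.0812076  0.09528009] [-16.07107891   3.61068201   5.29284991] [0.89733337 3.48899895 0.07360132]
```

View pics/c4.png

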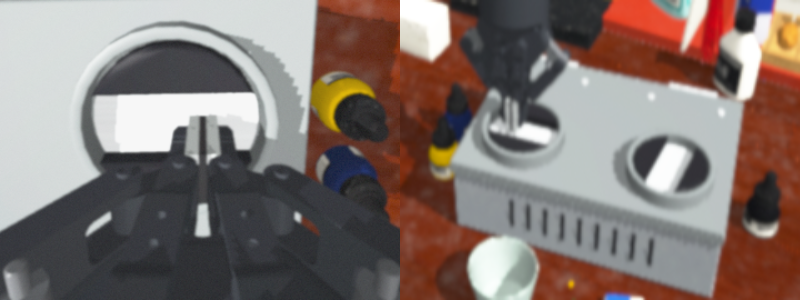

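The left dial is at its stop: slot parallel to the front edge, 16 N holding. Back off, lift, and move over the right slot.

jog_arm --increments '[[[-0.03,0.008,0],0,0],[[0,0,0],0,0],[[0,0,0.04],0,0],[[0,0,0.04],0,0],[[0,-0.09,0],0,0]]'

```text
clock: 11.75
tool_pos: [0.5005, 0.0436, 0.1406]
eef_rot: [0.004, -0.073, 0.997, 0.002]
ft_force: [0.8, -0.4, -0.2]
gripper_width: -0.0003
gripper_force: 0.0
```

jog_arm --increments '[[[0,-0.09,0],0,0],[[0,-0.09,0],0,0],[[0,-0.094,-0.016],0,0],[[0,0,0],0,0],[[0,0,0],0,0]]'

```text
clock: 12.25
tool_pos: [0.4975, -0.101, 0.1298]
eef_rot: [0.0, -0.066, 0.998, 0.0]
ft_force: [0.4, 0.5, 0.1]
gripper_width: -0.0001
gripper_force: 0.0
```

```bash
python3 -c "
from h import *
for n in('wrist','scene'):cv2.imwrite(f'pics/{n}5.png',read_camera(n)['frame'][:,:,::-1])
a,b=cv2.imread('pics/wrist5.png')[150:420,100:460],cv2.imread('pics/scene5.png')[150:300,200:440]
cv2.imwrite('pics/c5.png',np.hstack([cv2.resize(a,(400,300)),cv2.resize(b,(400,300))]))
print(get_state()['tool_pos'],get_state()['ft_force'])"
```

```text
[ 0.49763856 -0.09871048  0.12989924] [-0.16732811 -0.15081554  0.41416628]
```

View pics/c5.png

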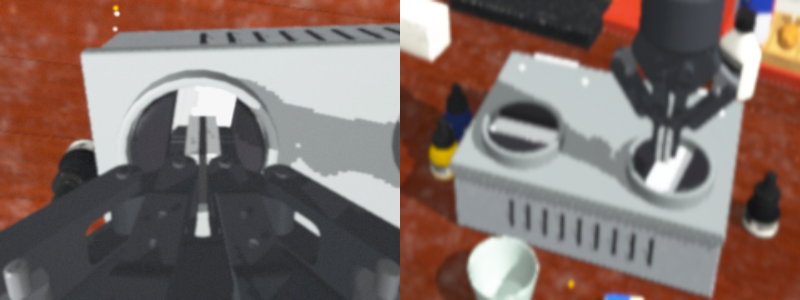

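The tip is centred over the right slot, and the left slot stays parallel to the front edge. Descend and sweep the same way.

jog_arm --increments '[[[0,0,-0.02],0,0],[[0,0,-0.02],0,0],[[0,0,-0.014],0,0],[[0,0,-0.01],0,0],[[0,0,0],0,0]]'

```text
clock: 12.85
tool_pos: [0.4962, -0.0997, 0.0968]
eef_rot: [-0.001, -0.068, 0.998, 0.0]
ft_force: [-0.2, 0.7, -0.5]
gripper_width: 0.0001
gripper_force: 0.0
```

jog_arm --increments '[[[0.0016,0.0116,0],0,0],[[0.0044,0.0108,0],0,0],[[0.0072,0.0093,0],0,0],[[0,0,0],0,0],[[0,0,0],0,0]]'

```text
clock: 13.35
tool_pos: [0.5051, -0.0847, 0.0988]
eef_rot: [0.002, -0.067, 0.998, -0.001]
ft_force: [1.3, -4.0, 3.2]
gripper_width: -0.0001
gripper_force: 6.2
```

jog_arm --increments '[[[0.0093,0.0072,0],0,0],[[0.0108,0.0044,0],0,0],[[0.0116,0.0016,0],0,0],[[0,0,0],0,0],[[0,0,0],0,0]]'

```text
clock: 13.85
tool_pos: [0.5174, -0.079, 0.0972]
eef_rot: [-0.002, -0.067, 0.998, -0.0]
ft_force: [-2.2, -5.4, 0.8]
gripper_width: 0.0002
gripper_force: 2.3
```

jog_arm --increments '[[[0.0116,-0.0016,0],0,0],[[0.0108,-0.0044,0],0,0],[[0,0,0],0,0],[[0,0,0],0,0]]'

```text
clock: 14.25
tool_pos: [0.5281, -0.0808, 0.0968]
eef_rot: [-0.003, -0.067, 0.998, 0.0]
ft_force: [-4.5, -4.3, -0.2]
gripper_width: 0.0002
gripper_force: 2.3
```

jog_arm --increments '[[[0.0093,-0.0072,0],0,0],[[0.0072,-0.0093,0],0,0],[[0,0,0],0,0],[[0,0,0],0,0]]'

```text
clock: 14.65
tool_pos: [0.5295, -0.0848, 0.0951]
eef_rot: [-0.01, -0.068, 0.998, 0.004]
ft_force: [-16.5, 3.6, 5.7]
gripper_width: 0.0003
gripper_force: 7.8
```

Same signature as on the left, 16.5 N at the stop. Back off, retreat and verify.

jog_arm --increments '[[[-0.03,0.008,0],0,0],[[0,0,0],0,0],[[0,0,0.04],0,0],[[0,0,0.08],0,0],[[-0.04,0.04,0.08],0,0]]'

```text
clock: 15.15
tool_pos: [0.5063, -0.066, 0.1993]
eef_rot: [0.001, -0.066, 0.998, -0.001]
ft_force: [-0.2, 1.0, -0.1]
gripper_width: -0.0001
gripper_force: 0.0
```

jog_arm --increments '[[[-0.04,0.07,0.04],0,0],[[-0.04,0.06,0.02],0,0],[[0,0,0],0,0],[[0,0,0],0,0],[[0,0,0],0,0]]'

```text
clock: 15.65
tool_pos: [0.4645, -0.0003, 0.2278]
eef_rot: [0.0, -0.067, 0.998, -0.0]
ft_force: [-0.1, 0.6, 0.4]
gripper_width: 0.0001
gripper_force: 0.0
```

```bash
python3 -c "
from h import *
for n in('wrist','scene'):cv2.imwrite(f'pics/{n}6.png',read_camera(n)['frame'][:,:,::-1])
a,b=cv2.imread('pics/wrist6.png'),cv2.imread('pics/scene6.png')[150:330,200:440]
cv2.imwrite('pics/c6.png',np.hstack([cv2.resize(a,(400,300)),cv2.resize(b,(400,300))]))
print(get_state()['tool_pos'],get_state()['ft_force'])"
```

```text
[ 0.46427273 -0.00070012  0.22738747] [ 0.26997418 -0.07081182  0.0682522 ]
```

View pics/c6.png

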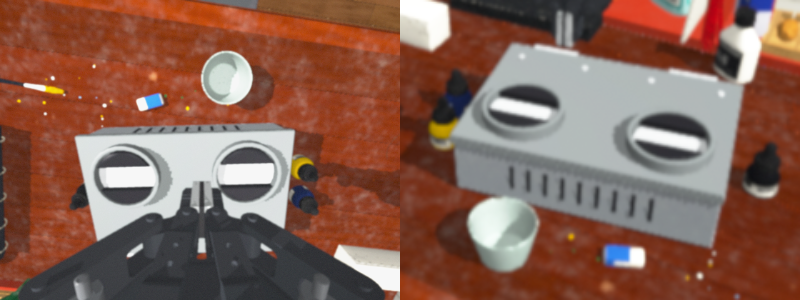

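Both slots (wrist crop (130,176) and (245,173)) are parallel to the front edge, the cover is flat, and the bystanders stand where they were. Handing in.

```bash
python3 -c "
from workcell import *
print(hand_in())"
```

```text
the job is handed in; nothing more can be done
None
```

I pushed the cover fully shut and turned both fasteners clockwise to their stops (about 16 N of resistance at each); the bottles, cup and eraser were left standing, and the job was handed in at about 16 s of the 70 s allowed.

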